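# Turn a circuit board over against the turning stop

## Task

The green circuit board has to go solder side up for inspection, without being picked up: with the fingertips push it against the white sloped turning stop until its leading edge climbs the slope and the board is left leaning on the stop. Then, from behind the stop, push its upper edge back over so that it flips and comes to lie flat, components down, on the mat in front of the stop. Never lift or carry the board, and leave the dark board next to it and everything else where they are.

Things in the scene. Friction and masses are not known exactly. Their poses are not given: they have to be found in the camera images.
- green_board: Green circuit board to turn over, 85 x 70 x 12 mm, 30 g, loose, corners cut at its +x end. Its plate reaches from 0 to 3 mm above the mat: push that edge. Origin: centre of underside; x along the 85 mm, y along the 70 mm, z out of the component side (up at first). At first flat, a long edge facing the stop within 0.2 rad, centre 70 to 97 mm before the toe, left or right of the dark board.
- stop: Fixed turning stop: white bar 224 mm long with aluminium end cheeks. Origin: on the mat, middle of the slope's toe; x points from the boards' side to behind the stop, y along the bar, z up. The slope steepens from 43 degrees at the toe (x = 0) to 67 degrees at the top edge (x = 27, z = 36 mm). Upright back at x = 34 mm, then a flange to x = 57 mm, under 9 mm high.
- stop_top (a point): Middle of the stop's top, x = 30.5, z = 36 mm in its frame. A board whose low rear edge is pushed right up to the toe leans on the top edge at about 53 degrees and stays when let go; its upper edge then is near x = 42, z = 56 mm (stop frame), some 20 mm above the stop. Pushed from behind past upright, it falls over to the boards' side.
- dark_board: A dark circuit board of the same shape and size (85 x 70 x 12 mm), loose, lying next to the green one, centres about 110 mm apart along the stop; not to be disturbed. Origin: centre of its underside.
- corner_0 (a point): One lower corner of the green board, at x = +42, y = +35 mm in its frame.
- corner_1 (a point): One lower corner of the green board, at x = -42, y = +35 mm in its frame.
- corner_2 (a point): One lower corner of the green board, at x = -42, y = -35 mm in its frame.
- corner_3 (a point): One lower corner of the green board, at x = +42, y = -35 mm in its frame.
- marker_red: Red marker pen, 15 x 132 x 15 mm, lying to the left of the work; bystander.
- marker_black: White marker pen with a black cap, 15 x 132 x 15 mm, lying to the left of the work; bystander.
- dongle: Small black stick with a metal plug, 18 x 54 x 9 mm, lying behind the work; bystander.
- tin: Round white tin, 60 mm across, 22 mm high, to the right behind the work; bystander.

How it is judged:
By the outcome, as a careful person would: the job done as asked, in the order asked, and still so for the second after the job is handed in, with the robot touching nothing.
It also fails if it takes over 48 s, if anything falls off the work surface, if the arm or the gripper's body presses on something with over 40 N, if the wrist force passes 120 N, or if a joint passes its speed limit or range.

## Robot

A 6-joint arm with a two-finger parallel gripper is mounted at the origin on a cart in front of the work surface, level with it; the furniture and walls round the work are solid. World frame = base frame: x ahead of the robot, y to its left, z up, the work surface at z = 0. Lengths are in m, angles in rad, forces in N, time in s.
With the tool pointing down it reaches from about 0.25 to 0.725 m from the base axis. Payload 4 kg.
Tool frame: the origin (TCP) lies midway between the tips of the shut fingers; the grasp point (between the pads) lies bot.pinch_z behind it (bot.pinch_z is the distance from the TCP to the grasp point, in m); z points along the fingers, y is the direction in which the jaws open and shut (so a half turn about z gives the same grasp; the last joint's range is limited). The gripper opens to 85 mm and grips with 20 to 120 N. Pads are 22 mm wide; open, the fingers measure 114 mm over their backs; the gripper's body (76 mm by 85 mm) begins 54 mm behind the grasp point. The pads swing forward as they close: fully open they stand 13 mm farther back than shut.
Start: joints at [-1.184, 0.241, 0.005, 1.335, 0, 1.571], TCP at [0.189, -0.463, 0.231] pointing down, gripper open.
Joint ranges: [-2.72, 2.72], [-1.05, 1.87], [-1.09, 1.28], [-1.99, 2.15], [-1.42, 1.44], [-3.14, 3.14]. Speed limits (rad/s): [2.79, 2.79, 3.14, 3.14, 3.14, 3.14].

## Interface

Orientations are given as a unit quaternion [x, y, z, w].
In Python, from workcell import bot gives the robot as it stands. The module is installed in compiled form; this text tells all that it offers.
- The arm moves only by the tool move_arm, never from a script. Its argument "series" is a list that holds one entry, the list of rows, each a list of 7 numbers: the shift along the world's x, y, z in cm, then the turn, a rotation vector about the world's x, y, z in degrees, then the opening, from 0 (shut) to 1 (fully open). A call has exactly 5 rows; each row shifts and turns the pose as measured when the row begins; what a row does not reach is not made up. A row lasts 1/10 s, in which the tool goes at most 50 mm and 8.59 degrees, less where a joint would pass 70% of its speed; a pose out of reach is approached as far as the arm can. A call with a gripper value outside its range is refused whole. The fingers move at their own pace and stop on an object; the grip force is fixed at half the most. Time passes only in rows, so rows that do not move let the fingers close, or fill a call up. It gives the time, the measured TCP pose, the force and the opening at its end, in the units of the state.
- bot.get_obs(): the state, without advancing time (a new reading comes with each control period).
- bot.camera(name): name is "scene" or "top" or "wrist"; returns (picture, depth): 400x640x3 uint8, red, green, blue; 400x640 float32, m along the optical axis (not along the pixel's ray), 0 where there is no reading.
- bot.camera_info(name): a dict with "vfov" (degrees; the focal length in pixels is half the picture's height over the tangent of half this angle, whatever the lens; pixels are square), "cx", "cy" (the principal point, pixels), "cam_to_world" (4x4, takes a point from camera to world coordinates); the wrist camera has in their place "tool_from_camera" (4x4, takes a point from camera to tool coordinates, whose origin is the TCP and whose axes are the flange's). Camera axes: x right, y down, z forward; pixel columns grow to the right and rows downward; lengths in m; the calibration is good to about 2 mm. A picture is of the moment at which its call begins: read the wrist's pose just before it. camera_info takes no time and is no camera call.
- bot.job_done(): hands the job in, once; it reports no verdict.
Trained networks look in the newest picture that a camera, given by its name, has taken for a name from the list of things; names that differ only in an ending like _2 or _b are one class to them, and where a whole thing is asked for, a point or a joint stands for the part that bears it (a point fixed in the world has none). Each returns a list of dicts, best first, with "confidence" (0 to 1); they miss things now and then, are a little off and sometimes report something else, mostly with a low value. They report only what shows in the picture. A call takes as long as a camera call.
- bot.find_in(camera, target): "at" ([x, y, z] in m, in world coordinates, good to about 4 mm: the middle of the surface that is visible of it).
The state is a dict: "clock": time; "joint_pos": joint angles; "joint_vel": joint speeds; "tau": joint torques, N m; "eef_pos": TCP position; "tool_rot": TCP orientation; "ft_force": force on the tool from outside, world axes, zero at the start; "ft_torque": the same for the moment, N m; "grip_width": finger opening in m.
Only numpy, scipy, OpenCV 4.12 (cv2) and the standard library are available. Lean on these libraries where they do the work, as an engineer would, in place of code of your own. Each camera call takes 0.05 s, during which the arm holds its last target.

## Working session

There is one attempt and no reset: what is moved stays moved. The work goes in short steps, Python scripts to look and compute and a tool call to move; the robot and the scene stay as the last step left them, time stands still between calls to the robot, and variables do not carry over. Pictures are saved under pics/ and viewed, and the job is handed in when it is done.

Besides the shell and the picture viewer there is one more tool, called after ">>>" in YAML: its name, and indented under it one key for each argument. move_arm: Moves the arm, as the interface text tells. Its arguments: {"type":"object","properties":{"series":{"type":"array","items":{"type":"array","items":{"type":"array","items":{"type":"number"}}}}},"required":["series"]}

```bash
mkdir -p pics; cat > h.py <<'E'
import numpy as np, cv2
from workcell import bot
def cam(n):
    p,d=bot.camera(n); return p,d
def save(n,p): cv2.imwrite('pics/'+n,p[:,:,::-1])
def K(n):
    i=bot.camera_info(n); f=200/np.tan(np.radians(i['vfov'])/2); return f,i['cx'],i['cy'],i
def pts(n,d,T=None):
    f,cx,cy,i=K(n); T=np.array(i['cam_to_world']) if T is None else T
    v,u=np.mgrid[0:400,0:640]
    P=np.stack([(u-cx)/f*d,(v-cy)/f*d,d],-1)
    W=P@T[:3,:3].T+T[:3,3]; W[d==0]=np.nan; return W
E
python3 - <<'E'
from h import *
np.set_printoptions(precision=4,suppress=True)
for n in ['scene','top']:
    p,d=cam(n); save(n+'0.png',p); np.save(n+'0d.npy',d); np.save(n+'0p.npy',p)
    for t in ['green_board','stop','dark_board','stop_top','corner_0','corner_1','corner_2','corner_3']:
        r=bot.find_in(n,t); print(n,t,[(np.round(x['at'],4),round(x['confidence'],2)) for x in r[:2]])
o=bot.get_obs(); print(o); print(bot.pinch_z, bot.camera_info('top'))
E
```

```text
scene green_board [(array([0.4693, 0.2279, 0.0008]), 0.87)]
scene stop [(array([0.4894, 0.3609, 0.0156]), 0.86)]
scene dark_board [(array([0.3948, 0.307 , 0.0052]), 0.95)]
scene stop_top [(array([0.4925, 0.3651, 0.0203]), 0.97)]
scene corner_0 [(array([0.4672, 0.2262, 0.0038]), 0.95), (array([0.4951, 0.3615, 0.0169]), 0.25)]
scene corner_1 [(array([0.4672, 0.2262, 0.0038]), 0.95), (array([0.4951, 0.3615, 0.0169]), 0.25)]
scene corner_2 [(array([0.4672, 0.2262, 0.0038]), 0.95), (array([0.4951, 0.3615, 0.0169]), 0.25)]
scene corner_3 [(array([0.4672, 0.2262, 0.0038]), 0.95), (array([0.4951, 0.3615, 0.0169]), 0.25)]
top green_board [(array([0.479 , 0.2239, 0.0001]), 0.77), (array([0.2668, 0.3764, 0.0112]), 0.69)]
top stop [(array([0.523 , 0.3375, 0.0113]), 0.94)]
top dark_board [(array([0.6175, 0.3924, 0.0081]), 0.63), (array([ 0.4038,  0.3044, -0.0003]), 0.55)]
top stop_top [(array([0.5214, 0.3432, 0.0092]), 0.8)]
top corner_0 [(array([0.4772, 0.2214, 0.0028]), 0.83)]
top corner_1 [(array([0.4772, 0.2214, 0.0028]), 0.83)]
top corner_2 [(array([0.4772, 0.2214, 0.0028]), 0.83)]
top corner_3 [(array([0.4772, 0.2214, 0.0028]), 0.83)]
{'clock': 0.9, 'joint_pos': array([-1.184 ,  0.2405,  0.005 ,  1.3352,  0.    ,  1.5708]), 'joint_vel': array([ 0.002 , -0.0019, -0.0001,  0.0008, -0.0016, -0.0003]), 'tau': array([ -0.0006, -37.2193,  25.2695,   0.001 ,   0.0001,  -0.    ]), 'eef_pos': array([ 0.1886, -0.4631,  0.2313]), 'tool_rot': array([0.9814, 0.1922, 0.    , 0.    ]), 'ft_force': array([0.2023, 0.294 , 0.1003]), 'ft_torque': array([ 0.0364, -0.0158, -0.0352]), 'grip_width': 0.08558730435035967}
0.0187 {'vfov': 51.246559905469084, 'cx': 310.0253477151919, 'cy': 200.80529642052238, 'cam_to_world': array([[ 0.0058, -0.9905,  0.1375,  0.3619],
       [-1.    , -0.0048,  0.0078,  0.2917],
       [-0.007 , -0.1375, -0.9905,  0.9025],
       [ 0.    ,  0.    ,  0.    ,  1.    ]])}
```

View pics/scene0.png

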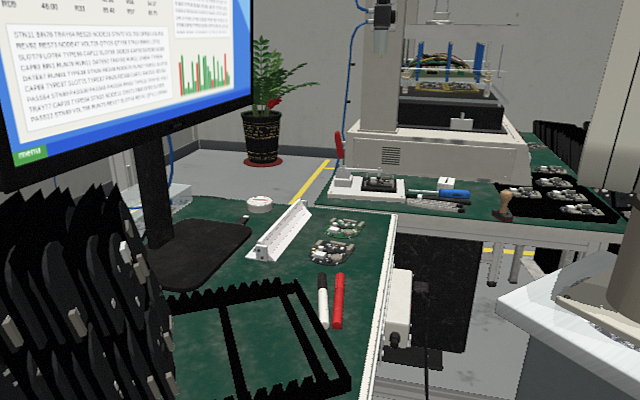

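View pics/top0.png

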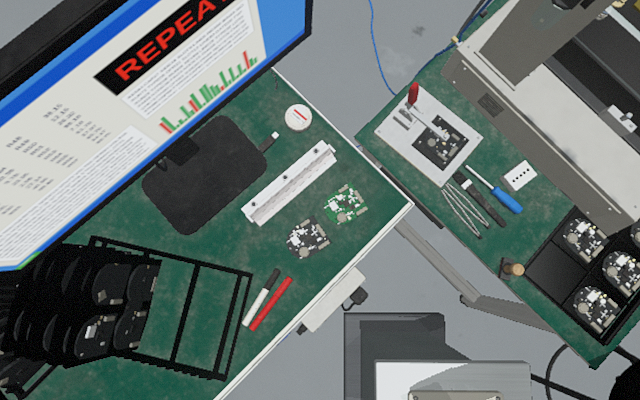

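```bash
python3 - <<'E'
from h import *
np.set_printoptions(precision=4,suppress=True)
p=np.load('top0p.npy'); d=np.load('top0d.npy'); W=pts('top',d)
c=p[120:280,220:420]; save('topz.png',cv2.resize(c,(800,640),interpolation=cv2.INTER_CUBIC)[:600])
Z=W[...,2]; 
for u,v in [(344,203),(306,240),(370,230),(335,150),(248,215),(300,180),(290,185),(325,165),(100,150),(260,60),(290,30),(265,72),(200,180)]: print(u,v,W[v,u])
h=np.clip((Z[120:280,220:420]+0.005)/0.05*255,0,255); h=np.nan_to_num(h).astype(np.uint8)
cv2.imwrite('pics/toph.png',cv2.resize(cv2.applyColorMap(h,cv2.COLORMAP_JET),(800,640),interpolation=cv2.INTER_NEAREST)[:600])
p=np.load('scene0p.npy'); c=p[180:350,230:400]; save('scz.png',cv2.resize(c,(600,600),interpolation=cv2.INTER_CUBIC))
# resolution
print(np.nanstd(Z[225:235,365:375]))
E
```

```text
344 203 [0.4823 0.2248 0.0028]
306 240 [ 0.4018  0.307  -0.0009]
370 230 [ 0.4242  0.1685 -0.0018]
335 150 [0.5939 0.2455 0.0282]
248 215 [0.4524 0.4292 0.0281]
300 180 [0.53   0.3206 0.0173]
290 185 [0.5177 0.3416 0.0239]
325 165 [0.5662 0.2663 0.0045]
100 150 [0.4973 0.5634 0.3878]
260 60 [0.6726 0.377  0.2805]
290 30 [0.7139 0.3292 0.297 ]
265 72 [0.6759 0.3749 0.2307]
200 180 [0.5308 0.5394 0.0079]
0.0017059259743763744
```

View pics/topz.png

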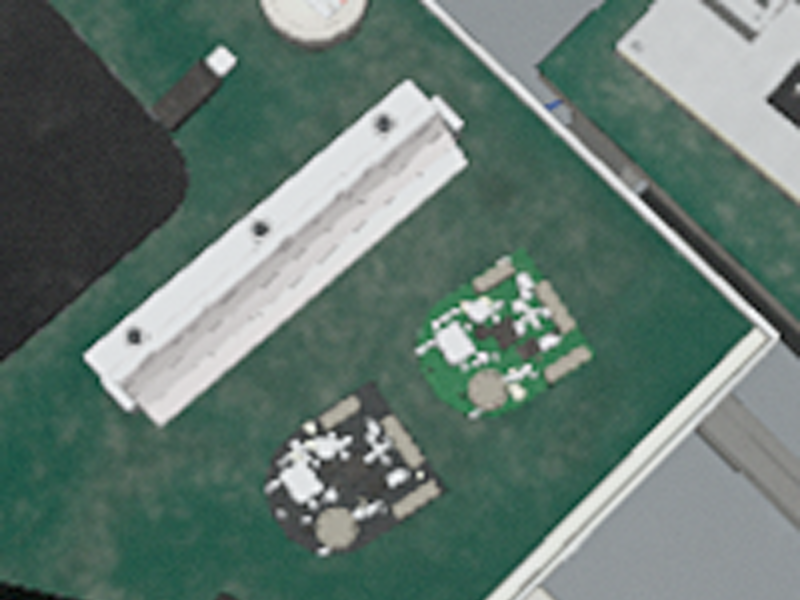

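View pics/toph.png

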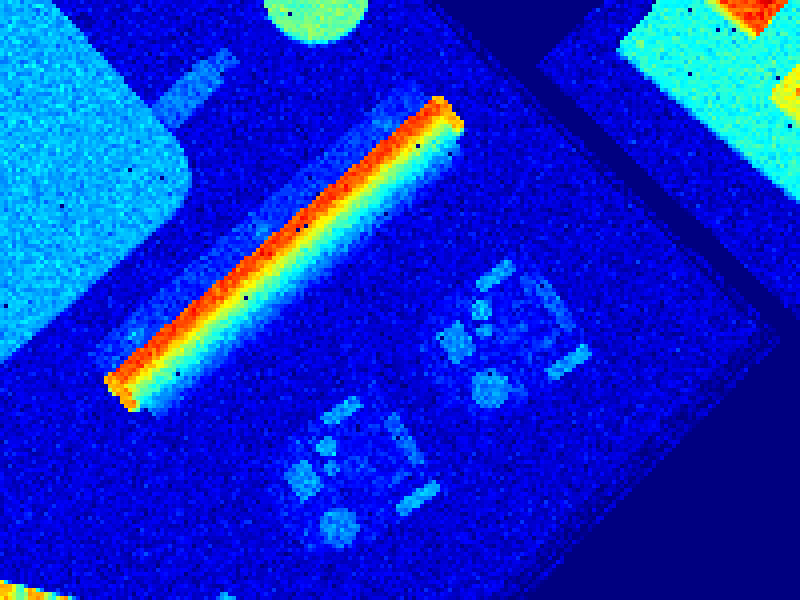

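View pics/scz.png

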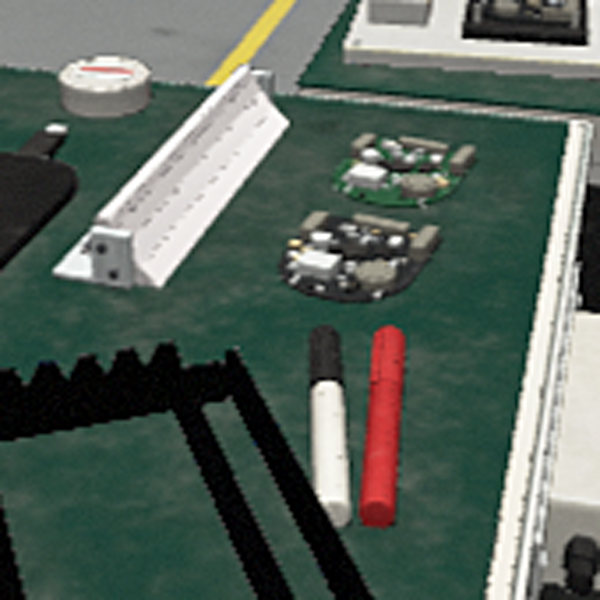

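```bash
cat >> h.py <<'E'
def ray(n,u,v,z=0.):
    f,cx,cy,i=K(n); T=np.array(i['cam_to_world']); r=T[:3,:3]@np.array([(u-cx)/f,(v-cy)/f,1]); o=T[:3,3]
    return o+r*(z-o[2])/r[2]
E
python3 - <<'E'
from h import *
np.set_printoptions(precision=4,suppress=True)
p=np.load('top0p.npy'); d=np.load('top0d.npy'); W=pts('top',d)
q=lambda a,b,z=0:ray('top',a/4+220-.5+.125,b/4+120-.5+.125,z)
A=q(162,426);B=q(466,160); print('toe',A,B,np.linalg.norm(A-B),(A+B)/2)
C=q(85,355,.002);D=q(410,80,.002); print('flange',C,D)
y=(A-B)[:2]; y/=np.linalg.norm(y); x=np.array([y[1],-y[0]]); print('x',x,'y',y, 'yaw',np.degrees(np.arctan2(x[1],x[0])))
m=(A+B)[:2]/2
print('flange x',(C[:2]-m)@x,(D[:2]-m)@x)
# ridge
s=(W[...,:2]-m)
X=s@x;Y=s@y;Z=W[...,2]
M=(abs(X-.02)<.05)&(abs(Y)<.13)
R=M&(Z>.03)
print('ridge',np.nanmean(X[R]),np.percentile(X[R],[5,50,95]),np.polyfit(Y[R],X[R],1),Y[R].min(),Y[R].max())
N=(abs(X-.013)<.012)&(abs(Y)<.1)&(Z>.005)
for xx in range(0,50,4):
    k=(abs(X*1000-xx)<2)&(abs(Y)<.09); print(xx,round(float(np.nanmedian(Z[k]))*1000,1),end=' | ')
print()
k=(X<-.02)&(X>-.15)&(abs(Y)<.12); print('mat z',np.nanmedian(Z[k]))
# green segmentation
hsv=cv2.cvtColor(p,cv2.COLOR_RGB2HSV); 
for nme,pt in [('g1',(520,250)),('g2',(592,352)),('g3',(473,417)),('g4',(415,350))]:
    w=q(*pt,.003); print(nme,w,((w[:2]-m)@x,(w[:2]-m)@y))
print('green',hsv[int(120+400/4),int(220+445/4)],'mat',hsv[120+150,220+120])
for nm,pt in [('dk1',(372,385)),('dk2',(440,490)),('dkL',(325,552)),('dkl',(268,480)),('dongle',(220,60)),('tab',(775,335)),('tab2',(490,600))]:
    w=q(*pt,.003); print(nm,w,((w[:2]-m)@x,(w[:2]-m)@y))
# monitor overhang
mm=(Z>.06)&(X<.4)&(X>-.3)&(abs(Y)<.4)
print('tall stuff'); 
for a in range(-4,5):
    k=mm&(abs(Y-a*.05)<.025); 
    if k.any(): i=np.argmin(np.where(k,X,9)); print(a*.05,X.flat[i],Z.flat[i], np.nanmin(Z[k]))
E
```

```text
toe [0.4312 0.4067 0.    ] [0.5795 0.2415 0.    ] 0.22196941750917962 [0.5053 0.3241 0.    ]
flange [0.4695 0.4492 0.002 ] [0.6244 0.2727 0.002 ]
x [0.744  0.6681] y [-0.6681  0.744 ] yaw 41.92293539911973
flange x 0.05693977108269924 0.05423392616119445
ridge 0.028129250138594346 [0.0236 0.028  0.033 ] [0.0058 0.0281] -0.11833728131432801 0.11698878406815472
0 0.4 | 4 3.3 | 8 7.3 | 12 11.2 | 16 16.2 | 20 22.0 | 24 29.1 | 28 35.2 | 32 35.2 | 36 33.1 | 40 3.6 | 44 3.8 | 48 3.7 | 
mat z 5.755027425263792e-05
g1 [0.5284 0.2123 0.003 ] (np.float64(-0.05751563157742193), np.float64(-0.0986419068942269))
g2 [0.4724 0.1736 0.003 ] (np.float64(-0.12504446051359497), np.float64(-0.08993653768542846))
g3 [0.4367 0.2383 0.003 ] (np.float64(-0.10838544239305858), np.float64(-0.017980672372377382))
g4 [0.473  0.2697 0.003 ] (np.float64(-0.06041993899653343), np.float64(-0.018893901743025847))
green [ 71 116 114] mat [ 78  73 102]
dk1 [0.4538 0.2929 0.003 ] (np.float64(-0.05917660224008996), np.float64(0.011253039861156326))
dk2 [0.3973 0.2562 0.003 ] (np.float64(-0.12575165077147665), np.float64(
[... 413 characters left out ...]
392 0.2296 0.003 ] (np.float64(-0.186743420237907), np.float64(0.040674061130005254))
tall stuff
-0.2 0.15510654314599867 0.33182849897016065 0.22899453657323732
-0.15000000000000002 0.1533007529277136 0.381856653933759 0.22819189605329215
-0.1 0.15083089863914792 0.44170958138302946 0.22810491857440085
-0.05 0.14705967713488163 0.49098154764565544 0.22804158800213004
0.0 0.1445742341270819 0.5364996705969887 0.2279821913700636
0.05 0.14050850898891226 0.5824536336249101 0.22894497227309607
0.1 0.1399731782449794 0.5885795246114551 0.060170668881215916
0.15000000000000002 0.13990961931712345 0.5875890408521367 0.06019962266425005
0.2 0.14102516323056405 0.5734981575015344 0.10368218729667333
```

```bash
python3 - <<'E'
from h import *
np.set_printoptions(precision=4,suppress=True)
d=np.load('top0d.npy'); W=pts('top',d); 
for y in np.arange(-.5,.35,.05):
    r=[]
    for x in np.arange(.1,.65,.05):
        k=(abs(W[...,0]-x)<.03)&(abs(W[...,1]-y)<.03); r.append(round(float(np.nanmax(W[...,2][k])),2) if k.any() else None)
    print(round(y,2),r)
p,d=cam('wrist'); save('w0.png',p); f,cx,cy,i=K('wrist'); print(f,cx,cy,i['tool_from_camera'])
E
```

```text
-0.5 [-0.25, -0.71, -0.71, -0.72, None, None, None, None, None, None, None]
-0.45 [-0.71, -0.71, -0.71, -0.71, -0.71, None, None, None, None, None, None]
-0.4 [-0.71, -0.71, 0.0, 0.02, 0.02, 0.01, 0.01, 0.01, None, None, None]
-0.35 [-0.71, 0.0, 0.02, 0.02, 0.02, 0.01, 0.07, 0.12, 0.13, 0.13, 0.14]
-0.3 [-0.71, 0.0, 0.02, 0.02, 0.01, 0.01, 0.1, 0.13, 0.13, 0.13, 0.18]
-0.25 [-0.71, 0.0, 0.02, 0.02, 0.02, 0.01, 0.02, 0.13, 0.13, 0.13, 0.18]
-0.2 [-0.62, -0.61, 0.0, 0.02, 0.02, 0.02, 0.02, 0.02, 0.13, 0.13, 0.13]
-0.15 [0.0, 0.0, -0.62, 0.0, 0.02, 0.06, 0.02, 0.02, 0.03, 0.13, 0.13]
-0.1 [0.01, 0.0, -0.62, -0.71, 0.02, 0.07, 0.01, 0.02, 0.03, 0.03, 0.12]
-0.05 [0.01, 0.0, -0.62, -0.71, -0.71, 0.0, 0.01, 0.01, 0.01, 0.02, 0.04]
-0.0 [0.02, 0.0, -0.62, -0.71, -0.71, -0.71, 0.0, 0.01, 0.02, 0.04, 0.07]
0.05 [0.02, 0.0, -0.62, -0.71, -0.71, -0.71, -0.71, 0.0, 0.02, 0.04, 0.07]
0.1 [0.02, 0.0, -0.62, -0.71, -0.71, -0.71, 0.0, 0.0, 0.0, 0.02, 0.03]
0.15 [0.0, 0.0, -0.62, -0.04, -0.03, -0.0, 0.0, 0.01, 0.01, 0.0, 0.02]
0.2 [-0.62, -0.61, -0.29, -0.03, -0.0, 0.0, 0.0, 0.01, 0.01, 0.01, 0.0]
0.25 [-0.71, -0.71, -0.03, 0.0, 0.0, 0.0, 0.01, 0.01, 0.01, 0.04, 0.04]
0.3 [-0.71, None, 0.0, 0.0, 0.0, 0.01, 0.01, 0.01, 0.03, 0.04, 0.04]
353.71488283678417 318.2693060989084 201.39950896727555 [[-0.0013 -0.9656 -0.26    0.0651]
 [ 1.     -0.0012 -0.0004 -0.0004]
 [ 0.0001 -0.26    0.9656 -0.1419]
 [ 0.      0.      0.      1.    ]]
```

View pics/w0.png

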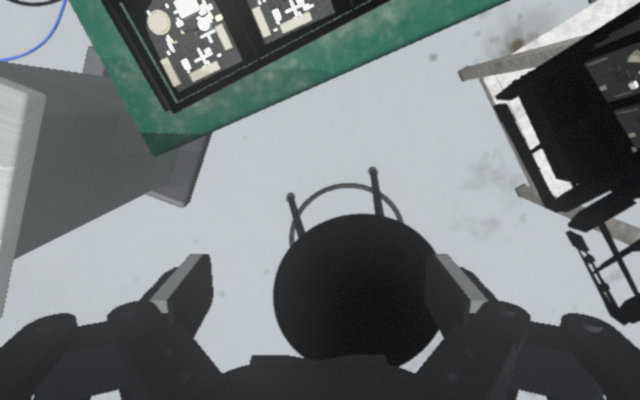

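>>> move_arm:
  series:
    - [[1.9, 4.6, 0, 0, 0, 4, 1], [1.9, 4.6, 0, 0, 0, 4, 1], [1.9, 4.6, 0, 0, 0, 4, 1], [1.9, 4.6, 0, 0, 0, 4, 1], [1.9, 4.6, 0, 0, 0, 4, 1]]

```text
clock: 1.45
eef_pos: [0.2831, -0.234, 0.2301]
tool_rot: [0.933, 0.36, 0.001, 0.001]
ft_force: [1.9, -0.2, 0.1]
grip_width: 0.0856
```

>>> move_arm:
  series:
    - [[1.9, 4.6, 0, 0, 0, 0, 0.5], [1.9, 4.6, 0, 0, 0, 0, 0.5], [1.9, 4.6, 0, 0, 0, 0, 0.5], [1.9, 4.6, 0, 0, 0, 0, 0.5], [1.9, 4.6, 0, 0, 0, 0, 0.5]]

```text
clock: 1.95
eef_pos: [0.3772, -0.0019, 0.232]
tool_rot: [0.933, 0.359, 0.004, 0.004]
ft_force: [1.8, -0.4, -0.3]
grip_width: 0.0426
```

>>> move_arm:
  series:
    - [[1.9, 4.6, -1, 0, 0, 0, 0.6], [1.9, 4.6, -1, 0, 0, 0, 0.6], [1.9, 4.6, -2, 0, 0, 0, 0.6], [1.9, 4.6, -2, 0, 0, 0, 0.6], [1.9, 4.6, -2, 0, 0, -0.6, 0.6]]

```text
clock: 2.45
eef_pos: [0.4686, 0.2192, 0.1614]
tool_rot: [0.934, 0.356, 0.01, 0.005]
ft_force: [1.5, -1.1, 0.5]
grip_width: 0.0513
```

```bash
cat >> h.py <<'E'
from scipy.spatial.transform import Rotation as Ro
def wristT():
    o=bot.get_obs(); T=np.eye(4); T[:3,:3]=Ro.from_quat(o['tool_rot']).as_matrix(); T[:3,3]=o['eef_pos']
    return T@np.array(bot.camera_info('wrist')['tool_from_camera'])
def wr(name):
    T=wristT(); p,d=cam('wrist'); save(name,p); return p,d,pts('wrist',d,T),T
YAW=np.radians(41.6); M0=np.array([.5046,.3235]); XS=np.array([np.cos(YAW),np.sin(YAW)]); YS=np.array([-XS[1],XS[0]])
def S(W): s=W[...,:2]-M0; return np.stack([s@XS,s@YS,W[...,2]],-1)
def st():
    o=bot.get_obs(); print('t',round(o['clock'],2),'tcpS',np.round(S(np.array(o['eef_pos']))*1000,1),'F',np.round(o['ft_force'],1),'zax',np.round(Ro.from_quat(o['tool_rot']).as_matrix()[:,2],3),'xyaw',np.round(np.degrees(np.arctan2(*Ro.from_quat(o['tool_rot']).as_matrix()[[1,0],0])),1),'j',np.round(o['joint_pos'],2),'g',round(o['grip_width'],4))
E
python3 - <<'E'
from h import *
np.set_printoptions(precision=1,suppress=True)
st()
p,d,W,T=wr('w1.png'); np.save('w1W.npy',S(W)*1000); np.save('w1p.npy',p)
E
```

```text
t 2.45 tcpS [-96.2 -54.1 161.4] F [ 1.5 -1.1  0.5] zax [ 0. -0. -1.] xyaw 41.7 j [ 0.4  0.3 -0.1  1.1 -0.   2.9] g 0.0513
```

View pics/w1.png

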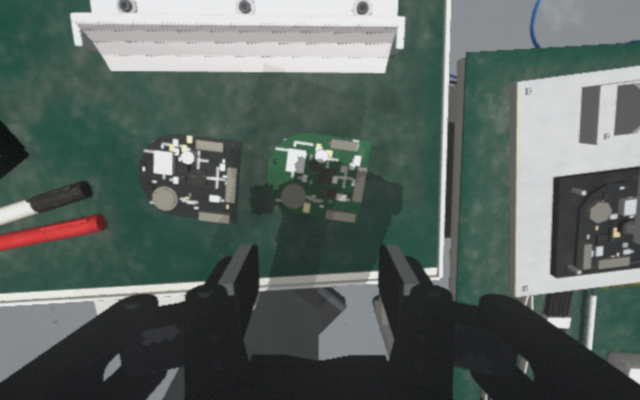

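```bash
python3 - <<'E'
from h import *
np.set_printoptions(precision=1,suppress=True)
Q=np.load('w1W.npy'); p=np.load('w1p.npy')
X,Y,Z=Q[...,0],Q[...,1],Q[...,2]
for y in (-90,-45,0,45,90):
    r=[]
    for xx in range(-4,52,4):
        k=(abs(X-xx)<2)&(abs(Y-y)<15); r.append(round(float(np.nanmedian(Z[k])),1) if k.any() else None)
    print(y,r)
R=(Z>28)&(X>15)&(X<45)&(abs(Y)<105); print('ridge',np.polyfit(Y[R],X[R],1),Y[(Z>20)&(X>0)&(X<40)&(abs(Y)<150)].min(),Y[(Z>20)&(X>0)&(X<40)&(abs(Y)<150)].max())
for n,(u,v) in dict(toeL=(111,72),toeR=(388,72),g_fr=(371,138),g_rr=(355,222),g_fl=(280,136),dk_fr=(242,141),dk_rr=(236,224)).items(): print(n,Q[v,u])
print('boardmat',np.nanmedian(Z[(X<-20)&(X>-40)&(abs(Y)<80)]))
c=p[110:250,120:420]; save('w1z.png',cv2.resize(c,(800,373),interpolation=cv2.INTER_CUBIC))
h=np.clip((Z[110:250,120:420]+2)/18*255,0,255); h=np.nan_to_num(h).astype(np.uint8)
cv2.imwrite('pics/w1h.png',cv2.resize(cv2.applyColorMap(h,cv2.COLORMAP_JET),(800,373),interpolation=cv2.INTER_NEAREST))
E
```

```text
-90 [-0.9, 0.9, 4.5, 8.3, 12.8, 17.8, 24.1, 31.8, 35.1, 34.8, None, 4.1, 4.1, 3.6]
-45 [-0.7, 0.8, 4.6, 8.0, 12.7, 17.6, 23.7, 31.2, 35.2, 34.9, None, 3.3, 3.3, 3.2]
0 [-0.7, 0.5, 4.3, 7.9, 12.5, 17.3, 23.3, 30.9, 35.1, 34.9, None, 4.2, 4.1, 3.9]
45 [-0.7, 0.4, 4.2, 7.6, 12.0, 17.1, 23.2, 30.6, 35.1, 35.1, None, 3.3, 3.2, 3.2]
90 [-0.7, 0.1, 4.1, 7.4, 12.0, 16.9, 22.8, 30.1, 35.1, 35.0, None, 4.0, 4.2, 3.9]
ridge [ 0.  27.2] -119.23852233752821 119.03601723018892
toeL [ -2.  111.3  -0.9]
toeR [  -1.3 -113.1   -1.3]
g_fr [ -54.5 -100.9    0.8]
g_rr [-129.6  -89.4   -0.9]
g_fl [-52.8 -23.8   0.6]
dk_fr [-57.    8.6  -0.1]
dk_rr [-130.8   17.8   -0.3]
boardmat -0.6663109904701259
```

View pics/w1z.png

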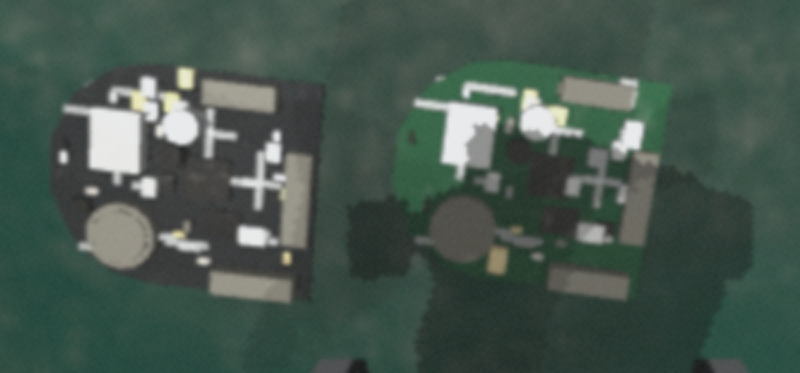

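View pics/w1h.png

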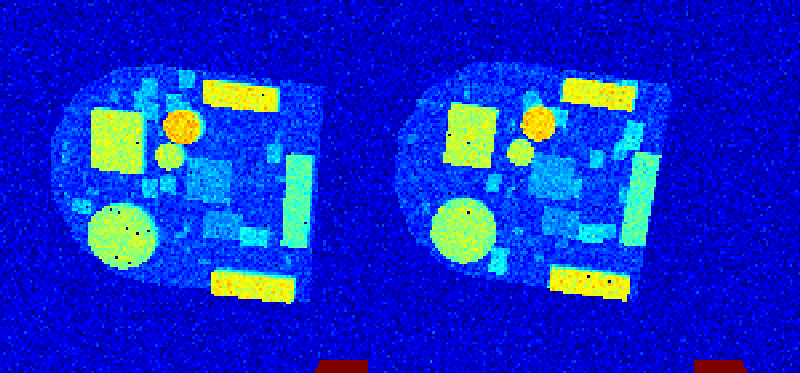

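```bash
python3 - <<'E'
from h import *
np.set_printoptions(precision=1,suppress=True)
Q=np.load('w1W.npy'); 
# tool frame approx: tcpS [-96.2 -54.1 161.4], tool down, x=X, y=-Y
tx=Q[...,0]+96.2; ty=-(Q[...,1]+54.1); tz=161.4-Q[...,2]
for sgn,name in ((1,'+y'),(-1,'-y')):
    for z0 in range(-60,12,4):
        k=(tz>z0)&(tz<=z0+4)&(ty*sgn>0)&(abs(ty)<70)&(abs(tx)<60)
        if k.sum()>5: print(name,z0,'ty',np.percentile(ty[k],[1,50,99]),'tx',np.percentile(tx[k],[1,99]),k.sum())
    k=(tz>-60)&(tz<15)&(ty*sgn>0)&(abs(tx)<60); print('max tz',np.nanmax(tz[k]))
E
```

```text
+y -60 ty [23.9 43.9 56.2] tx [-12.1  12.3] 3253
+y -56 ty [23.8 40.2 55.8] tx [-12.7  12.7] 1068
+y -52 ty [25.4 35.4 53.8] tx [ 5.4 12.9] 657
+y -48 ty [25.9 35.6 46.7] tx [ 5.3 12.8] 269
+y -44 ty [24.2 25.8 35.4] tx [-5.1 11.3] 376
+y -40 ty [24.2 24.6 30.9] tx [-10.8  10.7] 316
+y -36 ty [24.2 24.7 37.4] tx [-11.1  10.7] 273
+y -32 ty [24.4 25.2 38. ] tx [-11.2  10.8] 307
+y -28 ty [24.4 25.5 38. ] tx [-11.5  10.7] 292
+y -24 ty [24.5 25.6 38.1] tx [-10.7  10.7] 251
+y -20 ty [24.6 25.9 38.2] tx [-10.7  11. ] 238
+y -16 ty [24.7 25.3 38. ] tx [-10.7  10.9] 218
+y -12 ty [24.7 25.1 36.5] tx [-10.9  11. ] 165
+y -8 ty [24.8 25.  30.6] tx [-10.   10.5] 91
+y -4 ty [25.  25.1 25.3] tx [-8.2  5.8] 16
max tz -2.4307540042987625
-y -60 ty [-59.8 -48.6 -27.9] tx [-12.2  11.5] 3275
-y -56 ty [-59.1 -43.2 -26.6] tx [-12.5  12.7] 1846
-y -52 ty [-58.  -39.7 -27.4] tx [ 5.2 12.8] 764
-y -48 ty [-55.  -39.  -28.4] tx [ 5.3 12.9] 399
-y -44 ty [-44.2 -28.7 -26.6] tx [-1.5 11.3] 224
-y -40 ty [-33.  -27.5 -26.5] tx [-10.4  10.6] 448
-y -36 ty [-36.9 -26.9 -26.5] tx [-11.4  10.6] 268
-y -32 ty [-40.1 -27.4 -26.4] tx [-11.6  10.7] 310
-y -28 ty [-40.  -27.2 -26.3] tx [-11.4  10.7] 294
-y -24 ty [-40.  -27.8 -26.3] tx [-10.8  10.8] 256
-y -20 ty [-40.  -27.3 -26.2] tx [-10.9  10.8] 244
-y -16 ty [-39.5 -26.8 -26.2] tx [-11.   10.8] 228
-y -12 ty [-38.3 -26.6 -26.1] tx [-10.7  11. ] 180
-y -8 ty [-32.8 -26.3 -26. ] tx [-10.8  10.7] 104
-y -4 ty [-26.5 -26.2 -26. ] tx [-9.7  8.3] 28
max tz -1.873780552793363
```

>>> move_arm:
  series:
    - [[-1.8, -2.2, -2, 0, 0, 0, 0.35], [-1.8, -2.2, -3, 0, 0, 0, 0.35], [0, 0, -4, 0, 0, 0, 0.35], [0, 0, -3.5, 0, 0, 0, 0.35], [0, 0, -2, 0, 0, 0, 0.35]]

```text
clock: 3.0
eef_pos: [0.4352, 0.1841, 0.009]
tool_rot: [0.932, 0.362, 0.013, 0.003]
ft_force: [-0.1, 1.1, 0.1]
grip_width: 0.0299
```

```bash
python3 - <<'E'
from h import *
np.set_printoptions(precision=1,suppress=True)
st()
p,d,W,T=wr('w2.png'); Q=S(W)*1000; np.save('w2W.npy',Q)
o=bot.get_obs(); R=Ro.from_quat(o['tool_rot']).as_matrix(); L=(W-o['eef_pos'])@R*1000
k=(L[...,2]>-16)&(abs(L[...,0])<12)&(abs(L[...,1])<50)&(W[...,2]>.004)
for z in range(-16,8,2):
    for s in (1,-1):
        q=k&(abs(L[...,2]-z)<1)&(L[...,1]*s>0)
        if q.sum()>3: print(z,s,np.percentile(L[...,1][q],[2,98]),L[...,0][q].max())
E
```

```text
t 3.0 tcpS [-144.4  -58.2    9. ] F [-0.1  1.1  0.1] zax [ 0.  0. -1.] xyaw 42.5 j [ 0.4  0.4 -0.4  0.7 -0.   2.8] g 0.0299
-16 1 [14.9 27.9] 10.883153807333805
-16 -1 [-28.  -14.7] 8.781097956996037
-14 1 [15.  28.3] 11.994705756712241
-14 -1 [-28.  -14.7] 11.986983516440212
-12 1 [14.9 27.8] 11.947442383280677
-12 -1 [-27.7 -14.8] 11.939249563035853
-10 1 [14.9 27. ] 11.84963031520078
-10 -1 [-26.5 -14.8] 11.987776948959
-8 1 [15.  26.4] 11.920457426246609
-8 -1 [-26.  -14.7] 11.851742858760554
-6 1 [14.9 23.7] 11.978388340302383
-6 -1 [-20.4 -14.8] 11.973083831379142
-4 1 [15.  15.2] 11.492330061031398
-4 -1 [-14.9 -14.8] 11.683871106529502
-2 1 [15.  15.2] 5.4541157891267895
-2 -1 [-14.9 -14.9] 4.841451856785322
```

View pics/w2.png

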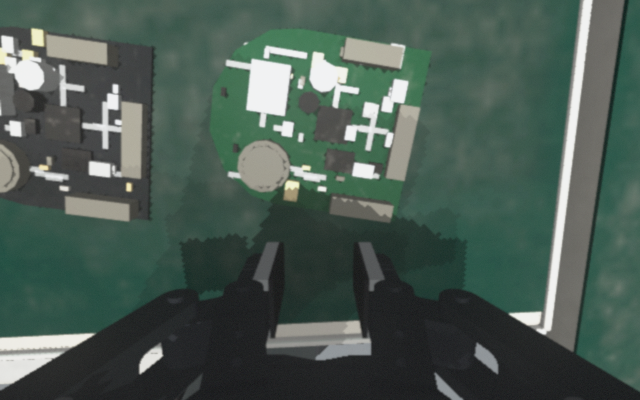

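>>> move_arm:
  series:
    - [[0, 0, -0.5, 0, 0, -0.9, 0.35], [0, 0, -0.3, 0, 0, 0, 0.35], [0, 0, -0.1, 0, 0, 0, 0.35], [0, 0, 0, 0, 0, 0, 0.35], [0, 0, 0, 0, 0, 0, 0.35]]

```text
clock: 3.55
eef_pos: [0.4355, 0.1839, 0.0003]
tool_rot: [0.935, 0.354, 0.013, 0.003]
ft_force: [0.1, -0.2, 0.6]
grip_width: 0.0302
```

```bash
python3 -c "
from h import *
st()"
```

```text
t 3.55 tcpS [-144.3  -58.5    0.3] F [ 0.1 -0.2  0.6] zax [ 0.026  0.003 -1.   ] xyaw 41.5 j [ 0.4   0.41 -0.43  0.7  -0.01  2.82] g 0.0302
```

>>> move_arm:
  series:
    - [[0.37, 0.33, 0, 0, 0, 0, 0.35], [0.37, 0.33, 0, 0, 0, 0, 0.35], [0.37, 0.33, 0, 0, 0, 0, 0.35], [0.37, 0.33, 0, 0, 0, 0, 0.35], [0.37, 0.33, 0, 0, 0, 0, 0.35]]

```text
clock: 4.05
eef_pos: [0.4576, 0.2026, 0.0022]
tool_rot: [0.935, 0.354, 0.015, 0.003]
ft_force: [-0.6, 0.3, -0.1]
grip_width: 0.0303
```

```bash
python3 -c "
from h import *
st(); p,d,W,T=wr('w3.png')"
```

```text
t 4.05 tcpS [-115.4  -59.2    2.2] F [-0.6  0.3 -0.1] zax [ 0.03   0.005 -1.   ] xyaw 41.5 j [ 0.42  0.45 -0.37  0.73 -0.01  2.84] g 0.0303
```

View pics/w3.png

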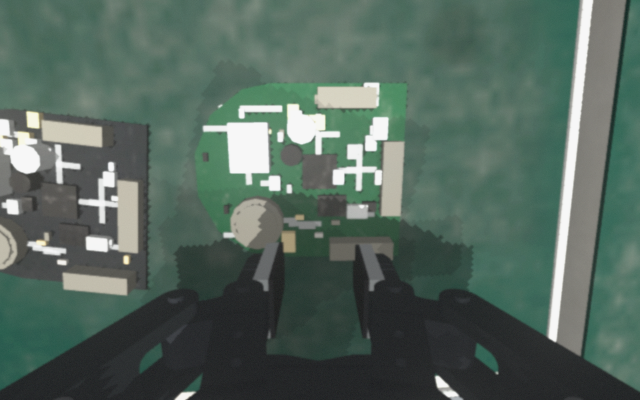

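>>> move_arm:
  series:
    - [[-0.75, -0.66, 0, 0, 0, 0, 0.35], [0.83, -0.94, 0, 0, 0, 0, 0.58], [0.83, -0.94, 0, 0, 0, 0, 0.58], [0, 0, -0.2, 0, 0, 0, 0.58], [0, 0, 0, 0, 0, 0, 0.58]]

```text
clock: 4.6
eef_pos: [0.4681, 0.1749, -0.0003]
tool_rot: [0.935, 0.354, 0.015, 0.003]
ft_force: [-0.6, 1.0, -0.4]
grip_width: 0.0493
```

```bash
python3 -c "
from h import *
np.set_printoptions(precision=1,suppress=True)
st(); p,d,W,T=wr('w4.png')
o=bot.get_obs(); R=Ro.from_quat(o['tool_rot']).as_matrix(); L=(W-o['eef_pos'])@R*1000
k=(abs(L[...,0])<12)&(abs(L[...,1])<50)
for u in range(225,300,8):
  print(u,[ (int(L[v,u,0]),int(L[v,u,1]),round(float(L[v,u,2]),1)) for v in range(236,300,8)])
"
```

```text
t 4.6 tcpS [-126.   -86.9   -0.3] F [-0.6  1.  -0.4] zax [ 0.  0. -1.] xyaw 41.4 j [ 0.4  0.5 -0.4  0.7 -0.   2.8] g 0.0493
225 [(11, -40, 1.0), (7, -40, 0.5), (4, -40, 0.1), (7, -36, -14.6), (6, -35, -20.3), (10, -31, -35.4), (9, -30, -38.7), (11, -28, -46.9)]
233 [(11, -36, -0.2), (7, -37, 1.3), (4, -37, -0.1), (6, -34, -13.6), (10, -30, -29.1), (10, -29, -34.0), (10, -27, -39.6), (7, -28, -39.6)]
241 [(11, -33, -0.1), (8, -33, -0.7), (10, -30, -15.3), (10, -28, -22.5), (10, -27, -28.8), (10, -26, -34.3), (10, -25, -39.7), (7, -25, -39.8)]
249 [(11, -30, 0.3), (10, -29, -5.6), (10, -27, -14.4), (10, -26, -21.4), (9, -25, -25.7), (6, -25, -26.1), (3, -25, -27.5), (0, -25, -27.8)]
257 [(11, -27, 1.4), (10, -25, -6.0), (8, -25, -9.2), (5, -25, -11.1), (2, -25, -11.7), (0, -25, -12.3), (-4, -25, -13.0), (-7, -25, -13.5)]
265 [(11, -23, 0.8), (8, -23, -0.1), (4, -23, 0.3), (0, -23, 0.3), (-3, -23, -0.1), (-6, -24, -0.3), (-10, -24, -0.0), (-14, -24, -0.5)]
273 [(10, -20, 1.7), (7, -20, 0.4), (3, -20, 1.2), (0, -20, 0.5), (-3, -20, -0.0), (-7, -20, 0.6), (-10, -20, -1.2), (-14, -20, -0.7)]
281 [(11, -16, 0.4), (7, -16, 1.3), (3, -16, 0.9), (0, -16, 0.3), (-3, -16, -0.4), (-6, -17, -0.4), (-11, -17, 0.5), (-14, -17, -0.1)]
289 [(11, -13, -0.2), (7, -13, -0.0), (3, -13, 1.0), (0, -13, 0.3), (-3, -13, 1.1), (-7, -13, 0.7), (-10, -13, -0.1), (-14, -13, -0.5)]
297 [(11, -9, 1.4), (7, -9, 0.4), (3, -9, 1.5), (0, -9, 0.1), (-3, -9, 0.4), (-7, -10, 0.4), (-11, -10, 1.0), (-14, -10, 0.1)]
```

View pics/w4.png

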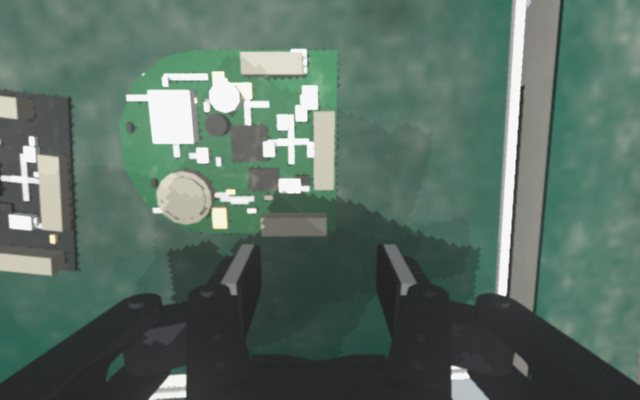

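>>> move_arm:
  series:
    - [[-0.9, 1.01, 0, 0, 0, 0, 0.35], [-0.9, 1.01, 0, 0, 0, 0, 0.35], [0, 0, 0, 0, 0, 0, 0.35], [0.37, 0.33, -0.05, 0, 0, 0, 0.35], [0.37, 0.33, -0.05, 0, 0, 0, 0.35]]

```text
clock: 5.15
eef_pos: [0.4546, 0.2044, -0.0011]
tool_rot: [0.935, 0.355, 0.015, 0.003]
ft_force: [-1.0, -1.6, 3.3]
grip_width: 0.0302
```

>>> move_arm:
  series:
    - [[0.37, 0.33, -0.05, 0, 0, 0, 0.35], [0.37, 0.33, -0.05, 0, 0, 0, 0.35], [0.37, 0.33, -0.05, 0, 0, 0, 0.35], [0.37, 0.33, -0.05, 0, 0, 0, 0.35], [0, 0, 0, 0, 0, 0, 0.35]]

```text
clock: 5.65
eef_pos: [0.4686, 0.216, -0.0009]
tool_rot: [0.935, 0.354, 0.011, 0.005]
ft_force: [-0.6, 0.2, 1.6]
grip_width: 0.0299
```

```bash
python3 -c "
from h import *
st(); p,d,W,T=wr('w5.png')"
```

```text
t 5.65 tcpS [-98.3 -56.5  -0.9] F [-0.6  0.2  1.6] zax [ 0.025 -0.002 -1.   ] xyaw 41.5 j [ 0.44  0.48 -0.32  0.75 -0.01  2.86] g 0.0299
```

View pics/w5.png

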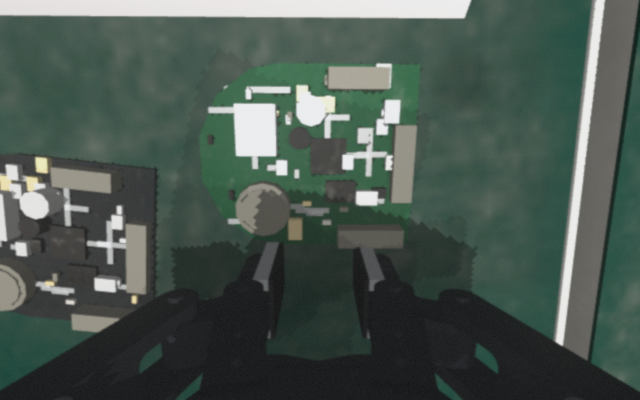

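>>> move_arm:
  series:
    - [[0.37, 0.33, 0.03, 0, 0, 0, 0.35], [0.37, 0.33, -0.03, 0, 0, 0, 0.35], [0.37, 0.33, -0.03, 0, 0, 0, 0.35], [0, 0, 0, 0, 0, 0, 0.35], [-0.7, -0.6, 0, 0, 0, 0, 0.35]]

```text
clock: 6.2
eef_pos: [0.4752, 0.2212, -0.0009]
tool_rot: [0.935, 0.354, 0.012, 0.006]
ft_force: [-0.2, -0.5, -0.1]
grip_width: 0.0301
```

>>> move_arm:
  series:
    - [[0.83, -0.94, 0, 0, 0, 0, 0.58], [0.83, -0.94, 0, 0, 0, 0, 0.58], [0, 0, -0.05, 0, 0, 0, 0.58], [0, 0, 0, 0, 0, 0, 0.58], [0, 0, 0, 0, 0, 0, 0.58]]

```text
clock: 6.7
eef_pos: [0.4926, 0.1991, -0.0024]
tool_rot: [0.935, 0.353, 0.011, 0.006]
ft_force: [1.0, 0.4, -0.2]
grip_width: 0.0497
```

```bash
python3 -c "
from h import *
st(); p,d,W,T=wr('w6.png')"
```

```text
t 6.7 tcpS [-91.5 -85.1  -2.4] F [ 1.   0.4 -0.2] zax [ 0.025 -0.002 -1.   ] xyaw 41.4 j [ 0.39  0.51 -0.28  0.77 -0.01  2.81] g 0.0497
```

View pics/w6.png

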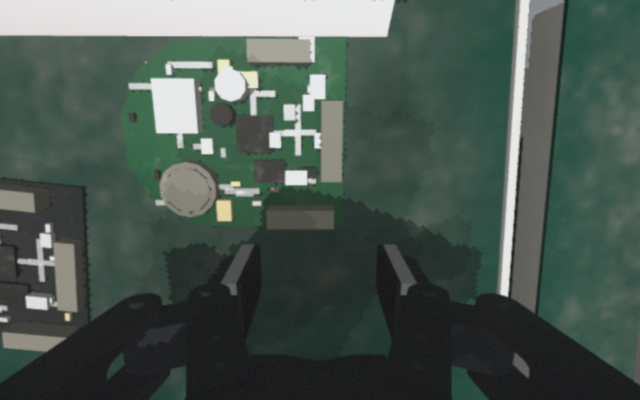

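>>> move_arm:
  series:
    - [[0.4, 0.36, -0.03, 0, 0, 0, 0.58], [0.4, 0.36, -0.03, 0, 0, 0, 0.58], [0.4, 0.36, -0.03, 0, 0, 0, 0.58], [0.4, 0.36, -0.03, 0, 0, 0, 0.58], [0.4, 0.36, -0.03, 0, 0, 0, 0.58]]

```text
clock: 7.25
eef_pos: [0.5119, 0.218, -0.0037]
tool_rot: [0.935, 0.354, 0.01, 0.006]
ft_force: [-2.7, -3.4, 5.6]
grip_width: 0.0491
```

```bash
python3 -c "
from h import *
st(); p,d,W,T=wr('w7.png')"
```

```text
t 7.25 tcpS [-64.6 -83.7  -3.7] F [-2.7 -3.4  5.6] zax [ 0.022 -0.005 -1.   ] xyaw 41.5 j [ 0.41  0.55 -0.2   0.8  -0.01  2.83] g 0.0491
```

View pics/w7.png

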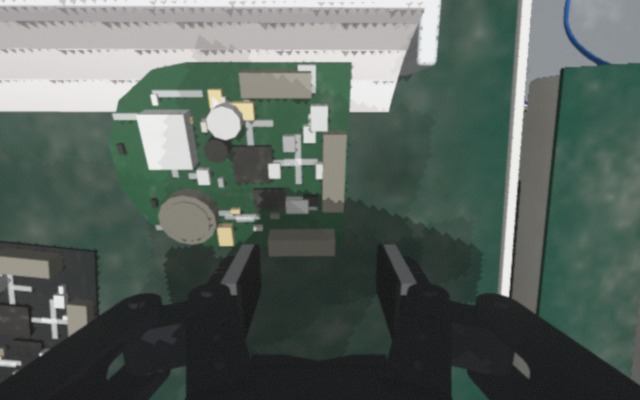

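>>> move_arm:
  series:
    - [[0.4, 0.36, 0.05, 0, 0, 0, 0.58], [0.4, 0.36, 0, 0, 0, 0, 0.58], [0.4, 0.36, 0, 0, 0, 0, 0.58], [0.4, 0.36, 0, 0, 0, 0, 0.58], [0.4, 0.36, -0.02, 0, 0, 0, 0.58]]

```text
clock: 7.8
eef_pos: [0.5351, 0.2391, -0.0038]
tool_rot: [0.935, 0.354, 0.011, 0.006]
ft_force: [-1.7, -0.6, 3.4]
grip_width: 0.05
```

```bash
python3 -c "
from h import *
st(); p,d,W,T=wr('w8.png')"
```

```text
t 7.8 tcpS [-33.2 -83.3  -3.8] F [-1.7 -0.6  3.4] zax [ 0.025 -0.003 -1.   ] xyaw 41.5 j [ 0.43  0.59 -0.12  0.84 -0.01  2.84] g 0.05
```

View pics/w8.png

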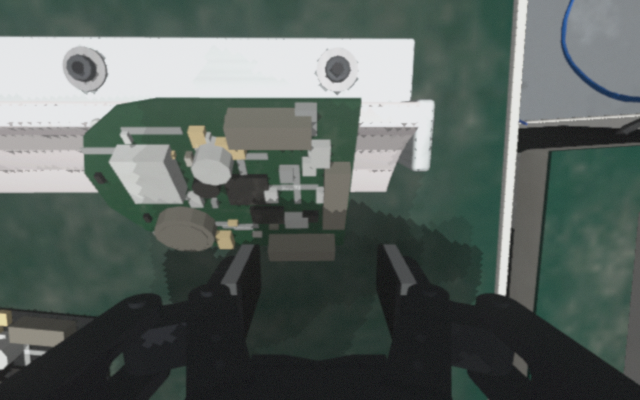

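>>> move_arm:
  series:
    - [[0.4, 0.36, 0.03, 0, 0, 0, 0.58], [0.4, 0.36, 0, 0, 0, 0, 0.58], [0.3, 0.27, 0, 0, 0, 0, 0.58], [0, 0, 0, 0, 0, 0, 0.58], [0, 0, 0, 0, 0, 0, 0.58]]

```text
clock: 8.35
eef_pos: [0.5477, 0.2505, -0.0037]
tool_rot: [0.935, 0.355, 0.011, 0.006]
ft_force: [-1.0, -1.7, 2.2]
grip_width: 0.0496
```

```bash
python3 -c "
from h import *
st(); p,d,W,T=wr('w9.png')
p,d=cam('scene'); c=p[180:280,230:380]; save('s9.png',cv2.resize(c,(800,533),interpolation=cv2.INTER_CUBIC))"
```

```text
t 8.35 tcpS [-16.2 -83.2  -3.7] F [-1.  -1.7  2.2] zax [ 0.025 -0.002 -1.   ] xyaw 41.5 j [ 0.44  0.62 -0.07  0.86 -0.01  2.85] g 0.0496
```

View pics/w9.png

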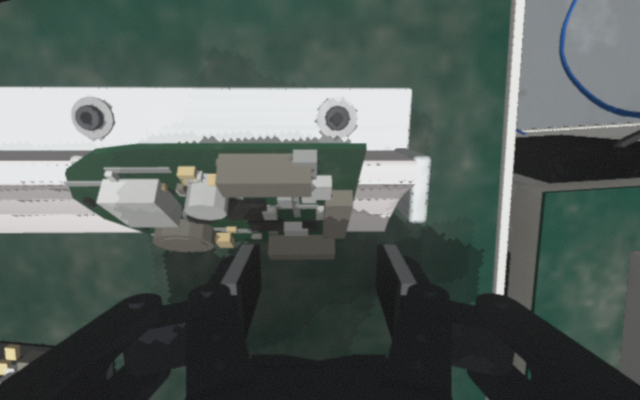

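View pics/s9.png

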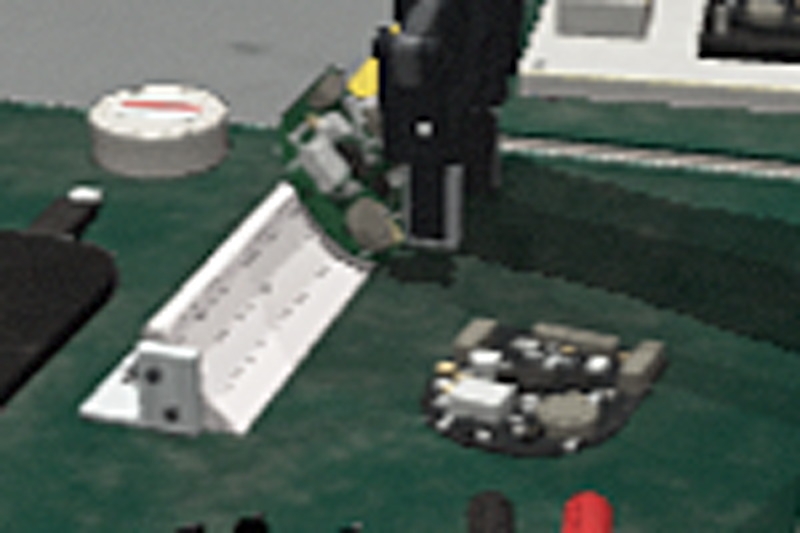

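>>> move_arm:
  series:
    - [[0.15, 0.13, 0.03, 0, 0, 0, 0.58], [0.15, 0.13, 0, 0, 0, 0, 0.58], [0.07, 0.07, 0, 0, 0, 0, 0.58], [0, 0, 0, 0, 0, 0, 0.58], [0, 0, 0, 0, 0, 0, 0.58]]

```text
clock: 8.95
eef_pos: [0.5476, 0.2504, -0.0037]
tool_rot: [0.935, 0.354, 0.007, 0.007]
ft_force: [-1.9, -1.6, 1.1]
grip_width: 0.0492
```

```bash
python3 -c "
from h import *
st(); p,d,W,T=wr('w10.png'); Q=S(W)*1000
np.set_printoptions(precision=0,suppress=True)
for u in (120,345):
  print([Q[v,u] for v in range(150,240,8)])"
```

```text
t 8.95 tcpS [-16.4 -83.2  -3.7] F [-1.9 -1.6  1.1] zax [ 0.018 -0.008 -1.   ] xyaw 41.5 j [ 0.44  0.62 -0.06  0.88 -0.01  2.85] g 0.0492
[array([ 39., -36.,  55.]), array([ 37., -35.,  54.]), array([ 34., -32.,  50.]), array([ 32., -31.,  47.]), array([ 29., -29.,  45.]), array([ 27., -29.,  46.]), array([ 25., -29.,  46.]), array([ 23., -29.,  47.]), array([ 20., -27.,  44.]), array([  9., -12.,  18.]), array([ 1., -2.,  2.]), array([-3., -1.,  0.])]
[array([ 38., -88.,  55.]), array([ 36., -88.,  54.]), array([ 34., -89.,  50.]), array([ 31., -89.,  46.]), array([ 28., -89.,  43.]), array([ 25., -90.,  38.]), array([ 23., -90.,  40.]), array([ 21., -90.,  41.]), array([ 18., -90.,  38.]), array([ 13., -91.,  31.]), array([  8., -91.,  25.]), array([ -5., -94.,  -2.])]
```

View pics/w10.png

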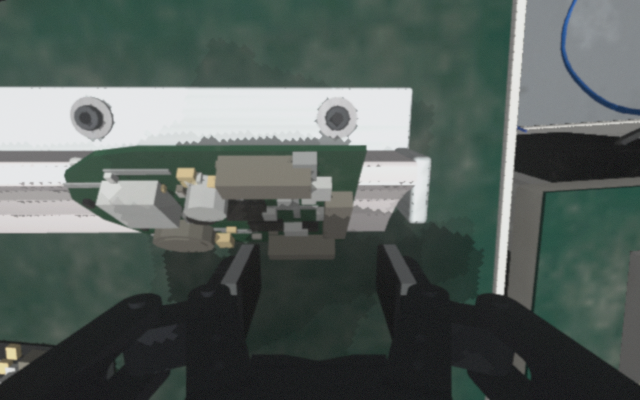

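>>> move_arm:
  series:
    - [[0.3, 0.27, 0.05, 0, 0, 0, 0.58], [0.3, 0.27, 0.02, 0, 0, 0, 0.58], [0, 0, 0, 0, 0, 0, 0.58], [0, 0, 0, 0, 0, 0, 0.58], [0, 0, 0, 0, 0, 0, 0.58]]

```text
clock: 9.5
eef_pos: [0.5474, 0.2503, -0.0038]
tool_rot: [0.935, 0.354, -0.001, 0.01]
ft_force: [-3.2, -2.2, 2.4]
grip_width: 0.0492
```

```bash
python3 -c "
from h import *
st(); p,d,W,T=wr('w11.png'); Q=S(W)*1000
np.set_printoptions(precision=0,suppress=True)
for u in (120,345):
  print([Q[v,u] for v in range(150,240,8)])"
```

```text
t 9.5 tcpS [-16.6 -83.1  -3.8] F [-3.2 -2.2  2.4] zax [ 0.005 -0.02  -1.   ] xyaw 41.5 j [ 0.44  0.63 -0.04  0.9  -0.02  2.86] g 0.0492
[array([33., -8.,  3.]), array([ 38., -36.,  55.]), array([ 35., -34.,  52.]), array([ 33., -32.,  49.]), array([ 30., -29.,  44.]), array([ 28., -29.,  45.]), array([ 26., -29.,  46.]), array([ 24., -30.,  49.]), array([ 21., -28.,  45.]), array([ 17., -24.,  39.]), array([ 0., -2.,  1.]), array([-4., -1., -1.])]
[array([ 39., -88.,  55.]), array([ 37., -88.,  54.]), array([ 35., -88.,  53.]), array([ 32., -89.,  48.]), array([ 29., -89.,  45.]), array([ 26., -89.,  41.]), array([ 23., -90.,  39.]), array([ 22., -89.,  42.]), array([ 18., -90.,  39.]), array([ 14., -90.,  33.]), array([  9., -91.,  26.]), array([  3., -92.,  19.])]
```

View pics/w11.png

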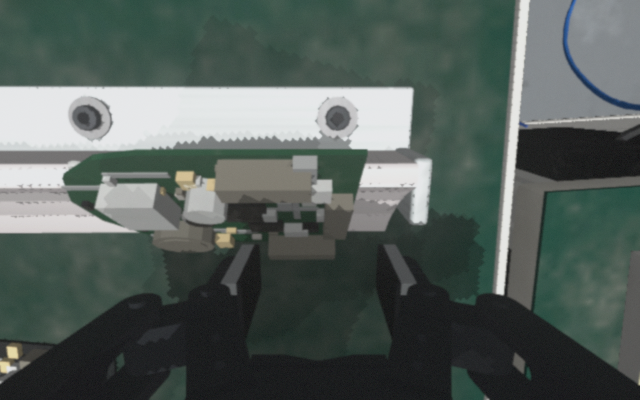

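>>> move_arm:
  series:
    - [[-0.2, -0.18, 0.2, 0, 0, 0, 0.58], [0, 0, 0, 0, 0, 0, 0.58], [0.3, 0.27, 0, 0, 0, 0, 0.58], [0.4, 0.36, 0, 0, 0, 0, 0.58], [0, 0, 0, 0, 0, 0, 0.58]]

```text
clock: 10.05
eef_pos: [0.5466, 0.25, -0.0025]
tool_rot: [0.935, 0.354, -0.009, 0.013]
ft_force: [0.7, 0.5, 0.9]
grip_width: 0.0495
```

```bash
python3 -c "
from h import *
st(); p,d,W,T=wr('w12.png'); Q=S(W)*1000
np.set_printoptions(precision=0,suppress=True)
for u in (120,345):
  print([Q[v,u] for v in range(150,240,8)])"
```

```text
t 10.05 tcpS [-17.4 -82.8  -2.5] F [0.7 0.5 0.9] zax [-0.007 -0.03  -1.   ] xyaw 41.5 j [ 0.44  0.64 -0.02  0.93 -0.02  2.86] g 0.0495
[array([ 33., -10.,   7.]), array([ 38., -35.,  55.]), array([ 35., -33.,  52.]), array([ 33., -31.,  49.]), array([ 30., -29.,  45.]), array([ 28., -29.,  46.]), array([ 26., -29.,  47.]), array([ 24., -30.,  49.]), array([ 21., -27.,  44.]), array([  9., -12.,  18.]), array([-1., -0., -1.]), array([-5.,  0., -1.])]
[array([ 39., -88.,  54.]), array([ 38., -88.,  55.]), array([ 35., -88.,  52.]), array([ 32., -88.,  47.]), array([ 29., -89.,  44.]), array([ 26., -89.,  40.]), array([ 23., -89.,  39.]), array([ 21., -89.,  41.]), array([ 18., -89.,  39.]), array([ 13., -90.,  31.]), array([  8., -91.,  25.]), array([ -6., -93.,  -0.])]
```

View pics/w12.png

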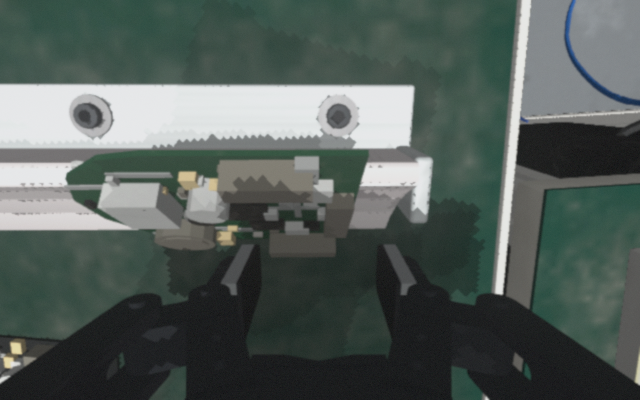

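>>> move_arm:
  series:
    - [[-0.4, -0.36, 0.1, 0, 0, 0, 0.58], [-0.4, -0.36, 0.1, 0, 0, 0, 0.58], [-0.4, -0.36, 0, 0, 0, 0, 0.58], [0, 0, 0, 0, 0, 0, 0.58], [0, 0, 0, 0, 0, 0, 0.58]]

```text
clock: 10.6
eef_pos: [0.5365, 0.2406, 0.0001]
tool_rot: [0.935, 0.354, -0.005, 0.012]
ft_force: [-0.6, 0.7, -0.4]
grip_width: 0.0492
```

```bash
python3 -c "
from h import *
st(); p,d,W,T=wr('w13.png'); Q=S(W)*1000
np.set_printoptions(precision=0,suppress=True)
R=(Q[...,0]>30)&(Q[...,0]<60)&(Q[...,2]>42); print(R.sum(), np.nanmax(Q[...,2][R]),np.percentile(Q[...,0][R],98))
for u in (130,345):
  print([Q[v,u] for v in range(110,230,8)])"
```

```text
t 10.6 tcpS [-31.2 -83.2   0.1] F [-0.6  0.7 -0.4] zax [-0.001 -0.026 -1.   ] xyaw 41.5 j [ 0.43  0.61 -0.07  0.9  -0.02  2.85] g 0.0492
11709 60.6690733878152 39.329141642675445
[array([ 34., -36.,  51.]), array([ 32., -34.,  49.]), array([ 30., -32.,  44.]), array([ 28., -32.,  44.]), array([ 26., -33.,  47.]), array([ 24., -33.,  48.]), array([ 22., -31.,  46.]), array([ 19., -29.,  42.]), array([ 16., -27.,  38.]), array([ 13., -25.,  35.]), array([ 2., -7.,  2.]), array([-2., -5., -2.]), array([-5., -5.,  0.]), array([-9., -4., -1.]), array([-13.,  -4.,  -1.])]
[array([ 34., -88.,  51.]), array([ 32., -89.,  47.]), array([ 30., -89.,  45.]), array([ 27., -89.,  42.]), array([ 25., -90.,  38.]), array([ 23., -90.,  40.]), array([ 21., -90.,  41.]), array([ 18., -90.,  37.]), array([ 14., -90.,  32.]), array([ 11., -91.,  29.]), array([  7., -91.,  24.]), array([ -3., -94.,  -0.]), array([ -6., -94.,  -0.]), array([-10., -94.,  -1.]), array([-13., -94.,  -1.])]
```

View pics/w13.png

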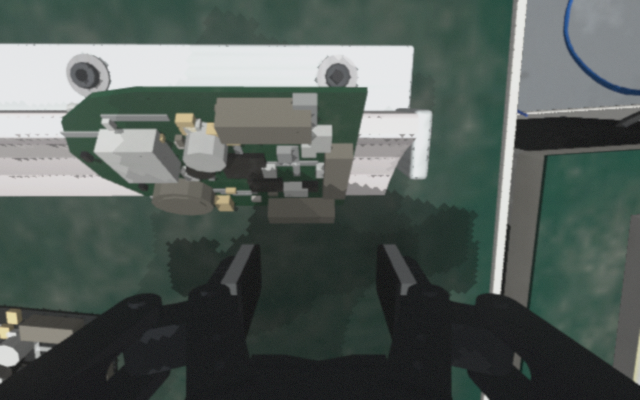

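>>> move_arm:
  series:
    - [[-0.3, -0.27, 3.3, 0, 0, 0, 0.58], [0, 0, 3.3, 2, -2.3, 0, 0.35], [0, 0, 3.3, 2, -2.3, 0, 0.35], [0.9, 1.3, 0, 2, -2.3, 0, 0.35], [0.9, 1.3, 0, 0, 0, 0, 0.35]]

```text
clock: 11.15
eef_pos: [0.551, 0.2635, 0.102]
tool_rot: [0.933, 0.353, 0.072, -0.017]
ft_force: [0.4, 0.0, -0.2]
grip_width: 0.0298
```

```bash
python3 -c "
from h import *
st()"
```

```text
t 11.15 tcpS [ -5.1 -75.7 102. ] F [ 0.4  0.  -0.2] zax [ 0.122  0.082 -0.989] xyaw 41.5 j [ 0.43  0.43 -0.08  0.91  0.02  2.86] g 0.0298
```

>>> move_arm:
  series:
    - [[1.34, 1.9, 0, 0, 0, 0, 0.35], [1.34, 1.9, 0, 0, 0, 0, 0.35], [1.1, 1.6, 0, 0, 0, 0, 0.35], [0, 0, 0, 0, 0, 0, 0.35], [0, 0, 0, 0, 0, 0, 0.35]]

```text
clock: 11.65
eef_pos: [0.5918, 0.321, 0.1045]
tool_rot: [0.933, 0.353, 0.075, -0.017]
ft_force: [0.7, -0.5, -0.4]
grip_width: 0.03
```

```bash
python3 -c "
from h import *
st(); p,d,W,T=wr('w14.png')
p,d=cam('scene'); c=p[80:280,200:440]; save('s14.png',cv2.resize(c,(720,600),interpolation=cv2.INTER_CUBIC))
p,d=cam('top'); c=p[50:250,150:390]; save('t14.png',cv2.resize(c,(720,600),interpolation=cv2.INTER_CUBIC))"
```

```text
t 11.65 tcpS [ 63.6 -59.7 104.5] F [ 0.7 -0.5 -0.4] zax [ 0.127  0.085 -0.988] xyaw 41.5 j [0.49 0.54 0.1  0.98 0.01 2.91] g 0.03
```

View pics/s14.png

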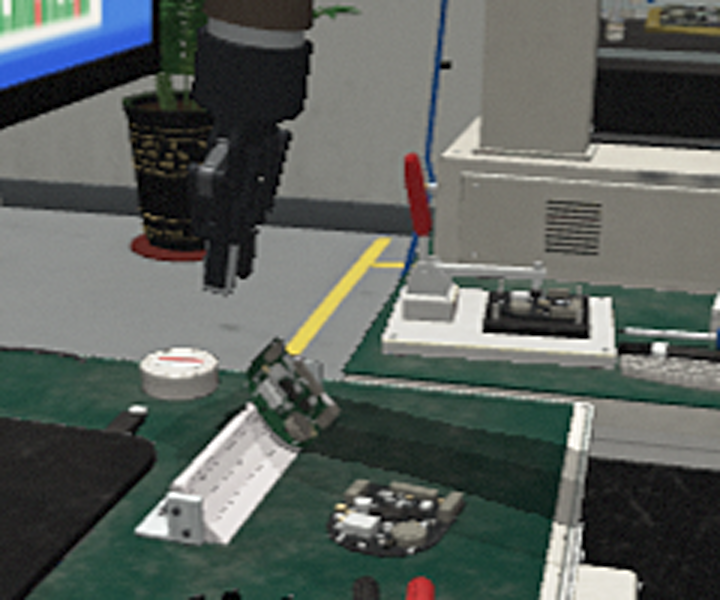

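View pics/t14.png

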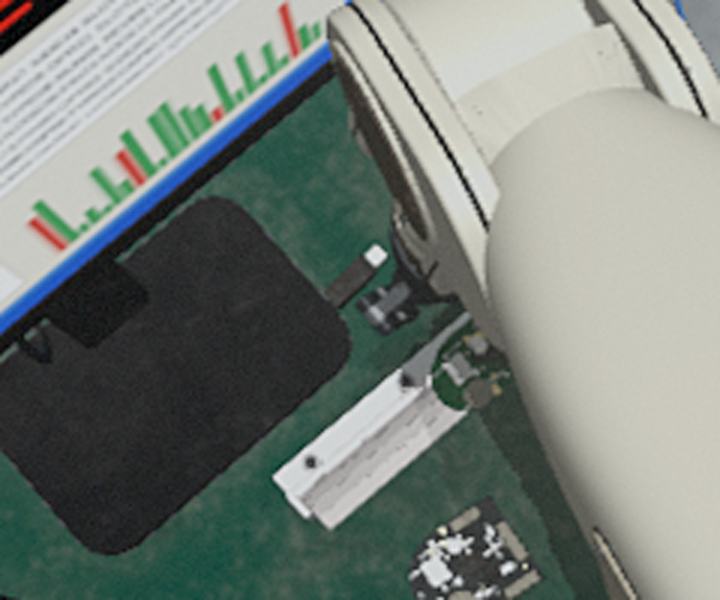

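View pics/w14.png

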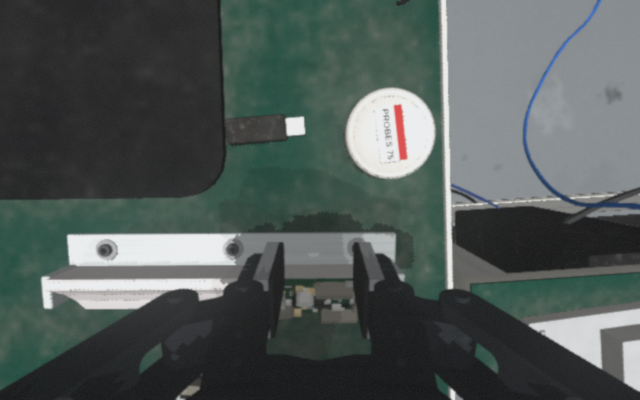

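```bash
python3 -c "
from h import *
np.set_printoptions(precision=0,suppress=True)
p,d=cam('top'); save('t15.png',p); Q=S(pts('top',d))*1000
Q0=S(pts('top',np.load('top0d.npy')))*1000
new=(np.abs(Q[...,2]-Q0[...,2])>60)&(Q[...,2]>150)&np.isfinite(Q[...,2])
A=Q[new&(Q[...,0]>0)]; Mo=Q0[(Q0[...,2]>150)&(Q0[...,0]>100)&(Q0[...,0]<350)&(abs(Q0[...,1])<350)]
from scipy.spatial import cKDTree
t=cKDTree(Mo); dd,i=t.query(A); j=np.argsort(dd)[:5]; print(dd[j],A[j],Mo[i[j]]); print('arm max X',A[:,0].max(), A[A[:,0].argmax()])
"
```

```text
[89. 90. 90. 90. 90.] [[ 64. -22. 408.]
 [ 63. -22. 415.]
 [ 62. -22. 422.]
 [ 62. -22. 420.]
 [ 63. -21. 414.]] [[153. -15. 411.]
 [152. -23. 423.]
 [152. -31. 429.]
 [152. -23. 423.]
 [152. -23. 423.]]
arm max X 66.79071233467398 [ 67. -20. 166.]
```

>>> move_arm:
  series:
    - [[0, 0, -2, 0, 0, 0, 0.35], [0, 0, -2, 0, 0, 0, 0.35], [0, 0, -2, 0, 0, 0, 0.35], [0, 0, 0, 0, 0, 0, 0.35], [0, 0, 0, 0, 0, 0, 0.35]]

```text
clock: 12.35
eef_pos: [0.5912, 0.3175, 0.0457]
tool_rot: [0.933, 0.351, 0.076, -0.017]
ft_force: [0.2, 0.1, -0.1]
grip_width: 0.0298
```

```bash
python3 -c "
from h import *
st(); p,d,W,T=wr('w16.png')
p,d=cam('scene'); c=p[160:280,240:384]; save('s16.png',cv2.resize(c,(720,600),interpolation=cv2.INTER_CUBIC))"
```

```text
t 12.35 tcpS [ 60.8 -62.   45.7] F [ 0.2  0.1 -0.1] zax [ 0.13   0.085 -0.988] xyaw 41.3 j [0.49 0.59 0.02 0.85 0.01 2.91] g 0.0298
```

View pics/s16.png

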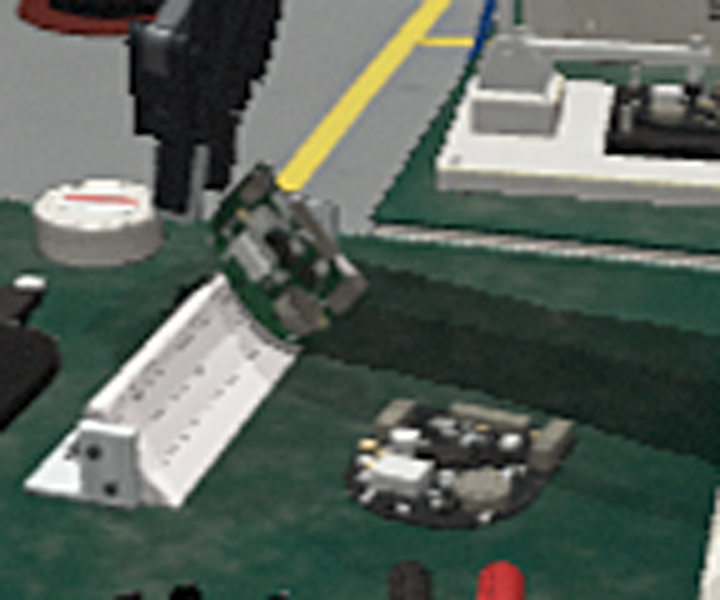

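View pics/w16.png

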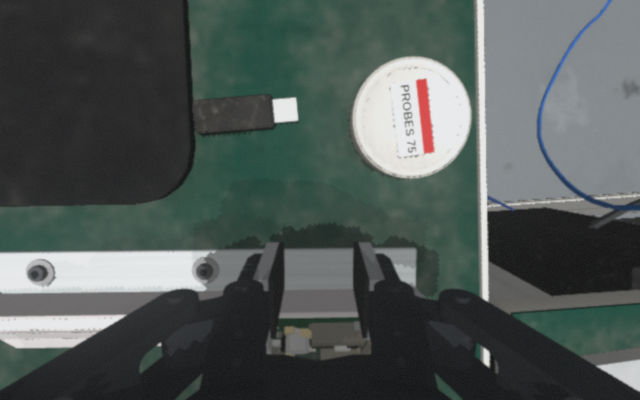

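>>> move_arm:
  series:
    - [[-0.41, -0.37, 0, 0, 0, 0, 0.35], [-0.41, -0.37, -0.05, 0, 0, 0, 0.35], [-0.41, -0.37, 0, 0, 0, 0, 0.35], [-0.41, -0.37, 0.1, 0, 0, 0, 0.35], [-0.41, -0.37, 0.1, 0, 0, 0, 0.35]]

```text
clock: 12.95
eef_pos: [0.5717, 0.299, 0.0519]
tool_rot: [0.933, 0.351, 0.079, -0.017]
ft_force: [-0.3, 0.5, 0.1]
grip_width: 0.0302
```

```bash
python3 -c "
from h import *
st(); p,d,W,T=wr('w17.png')
p,d=cam('scene'); c=p[160:280,240:384]; save('s17.png',cv2.resize(c,(720,600),interpolation=cv2.INTER_CUBIC))"
```

```text
t 12.95 tcpS [ 33.9 -62.8  51.9] F [-0.3  0.5  0.1] zax [ 0.136  0.088 -0.987] xyaw 41.3 j [ 0.47  0.54 -0.06  0.81  0.02  2.9 ] g 0.0302
```

View pics/s17.png

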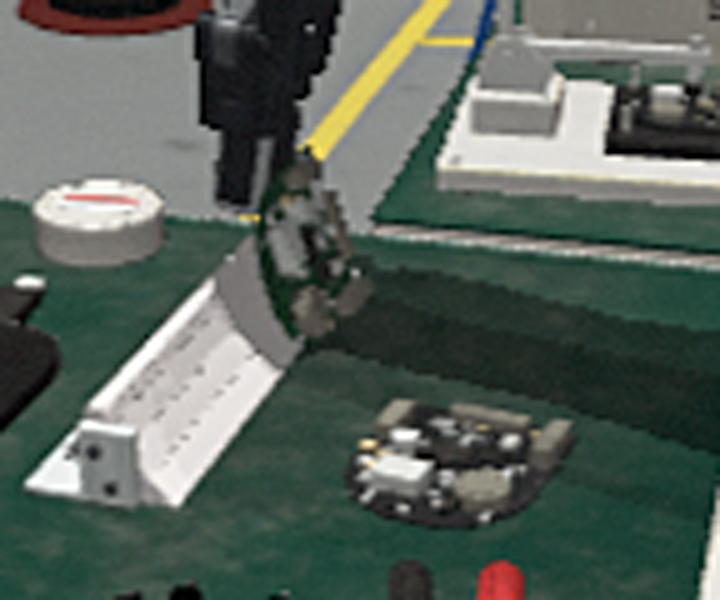

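View pics/w17.png

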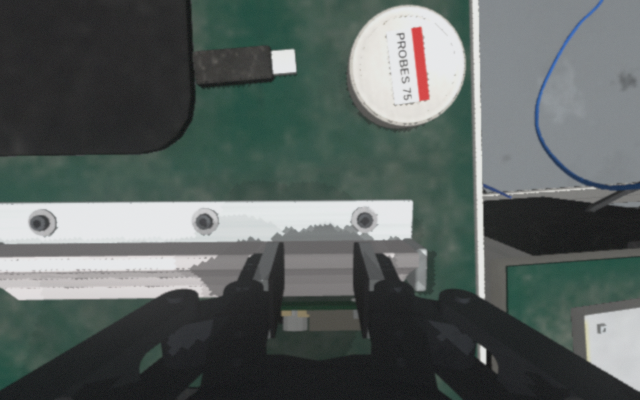

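>>> move_arm:
  series:
    - [[-0.41, -0.37, -0.05, 0, 0, 0, 0.35], [-0.41, -0.37, -0.05, 0, 0, 0, 0.35], [-0.41, -0.37, -0.05, 0, 0, 0, 0.35], [-0.41, -0.37, -0.05, 0, 0, 0, 0.35], [-0.41, -0.37, -0.05, 0, 0, 0, 0.35]]

```text
clock: 13.55
eef_pos: [0.5494, 0.2791, 0.0489]
tool_rot: [0.933, 0.351, 0.079, -0.017]
ft_force: [1.6, -0.4, -0.2]
grip_width: 0.0302
```

```bash
python3 -c "
from h import *
st()
p,d=cam('scene'); c=p[160:280,240:384]; save('s18.png',cv2.resize(c,(720,600),interpolation=cv2.INTER_CUBIC))"
```

```text
t 13.55 tcpS [  4.  -63.   48.9] F [ 1.6 -0.4 -0.2] zax [ 0.135  0.088 -0.987] xyaw 41.3 j [ 0.46  0.49 -0.15  0.77  0.02  2.88] g 0.0302
```

View pics/s18.png

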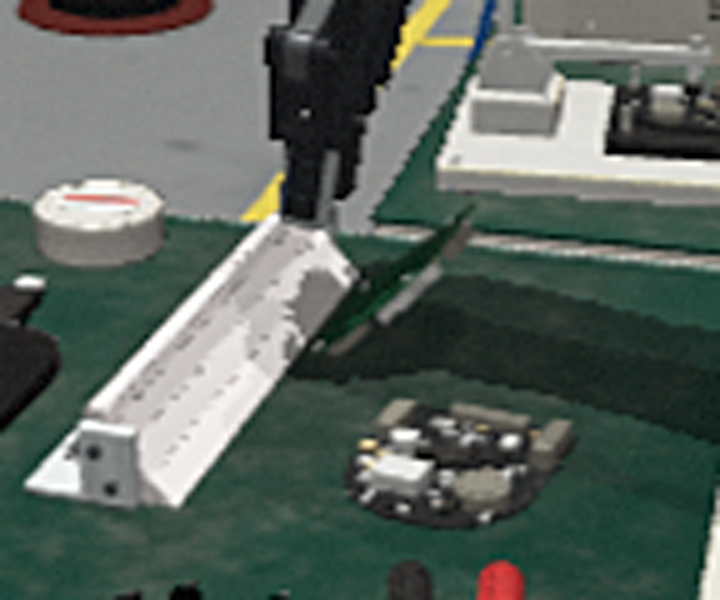

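>>> move_arm:
  series:
    - [[0, 0, 2, 0, 0, 0, 0.35], [0, 0, 3, 0, 0, 0, 0.35], [0, 0, 3, 0, 0, 0, 0.35], [-1.5, -1.3, 2, 0, 0, 0, 0.35], [-1.5, -1.3, 0, 0, 0, 0, 0.35]]

```text
clock: 14.1
eef_pos: [0.5169, 0.2514, 0.1499]
tool_rot: [0.933, 0.351, 0.077, -0.017]
ft_force: [0.3, -1.1, -0.5]
grip_width: 0.0299
```

```bash
python3 -c "
from h import *
np.set_printoptions(precision=1,suppress=True)
st()
p,d=cam('scene'); c=p[160:280,240:384]; save('s19.png',cv2.resize(c,(720,600),interpolation=cv2.INTER_CUBIC))
p,d,W,T=wr('w19.png'); np.save('w19W.npy',S(W)*1000)"
```

```text
t 14.1 tcpS [-38.7 -62.  149.9] F [ 0.3 -1.1 -0.5] zax [ 0.1  0.1 -1. ] xyaw 41.3 j [ 0.4  0.3 -0.1  1.   0.   2.9] g 0.0299
```

View pics/s19.png

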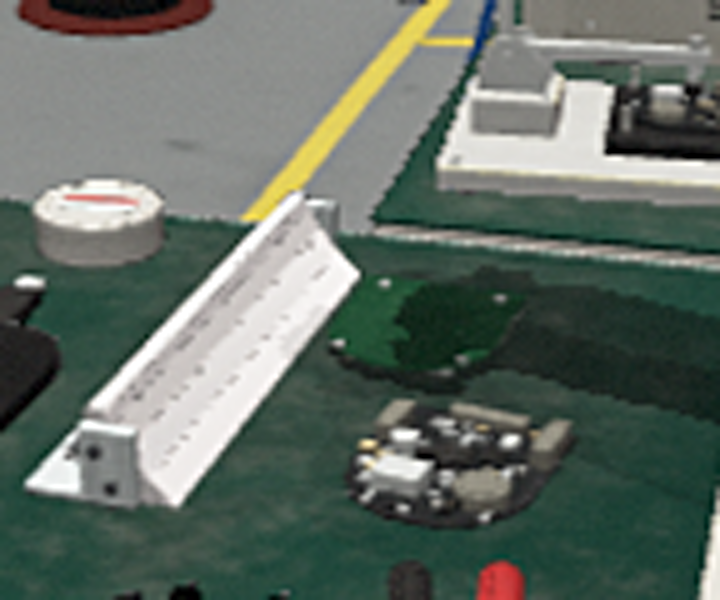

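View pics/w19.png

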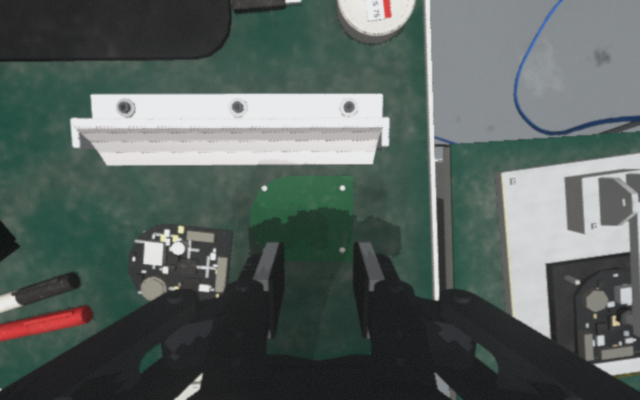

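>>> move_arm:
  series:
    - [[-3, -3, 3, 0, 0, 0, 0.35], [-3, -3, 3, 0, 0, 0, 0.35], [-3, -3, 0, 0, 0, 0, 0.35], [-2, -2, 0, 0, 0, 0, 0.35], [0, 0, 0, 0, 0, 0, 0.35]]

```text
clock: 14.7
eef_pos: [0.403, 0.1397, 0.1996]
tool_rot: [0.934, 0.351, 0.069, -0.017]
ft_force: [0.5, -0.6, -0.3]
grip_width: 0.03
```

```bash
python3 -c "
from h import *
np.set_printoptions(precision=1,suppress=True)
st()
p,d=cam('top'); c=p[100:280,200:420]; save('t20.png',cv2.resize(c,(733,600),interpolation=cv2.INTER_CUBIC))
p0=np.load('top0p.npy').astype(int); 
dk=np.abs(p.astype(int)-p0).sum(2)[218:262,284:326]; print('dark diff',np.median(dk),np.percentile(dk,95))
r=bot.find_in('top','green_board'); print([(x['at'],S(np.array(x['at']))*1000,x['confidence']) for x in r[:2]])
Q=np.load('w19W.npy'); k=(Q[...,0]<-8)&(Q[...,0]>-60)&(Q[...,1]<-25)&(Q[...,1]>-75)&(Q[...,2]<30)
A=Q[176:245,255:350].reshape(-1,3); A=A[(A[:,2]<25)]
c=np.linalg.lstsq(np.c_[A[:,:2],np.ones(len(A))],A[:,2],rcond=None)[0]; print('plane',c*[57.3,57.3,1], np.median(A[:,2]),A[:,0].min(),A[:,0].max(),A[:,1].min(),A[:,1].max())
for v in range(164,264,6): print(v,Q[v,300],end=' ')
"
```

```text
t 14.7 tcpS [-198.   -70.   199.6] F [ 0.5 -0.6 -0.3] zax [ 0.1  0.1 -1. ] xyaw 41.3 j [ 0.3  0.  -0.4  1.1  0.   2.7] g 0.03
dark diff 15.0 24.0
[([0.5066, 0.255, 0.0104], array([-44. , -52.6,  10.4]), 0.95)]
plane [-1.4 -1.2  5.5] 7.7086328326800295 -69.70794969431445 -11.154400408609273 -89.68895528570889 -9.318613784373746
164 [ -1.5 -49.2   0.3] 170 [ -6.5 -49.1   0.4] 176 [-11.3 -49.3   7.9] 182 [-16.3 -49.2   6.6] 188 [-21.1 -49.1   7.6] 194 [-26.1 -49.    8.1] 200 [-31.  -49.    7.8] 206 [-36.1 -48.9   7.2] 212 [-41.2 -48.8   6.9] 218 [-45.9 -48.8   8.9] 224 [-51.1 -48.6   7.7] 230 [-55.9 -48.6   9.2] 236 [-61.2 -48.5   8.1] 242 [-66.6 -48.4   7.1] 248 [-71.4 -48.3   8.3] 254 [-76.7 -48.2   7.5] 260 [-81.9 -48.2   7.7]
```

View pics/t20.png

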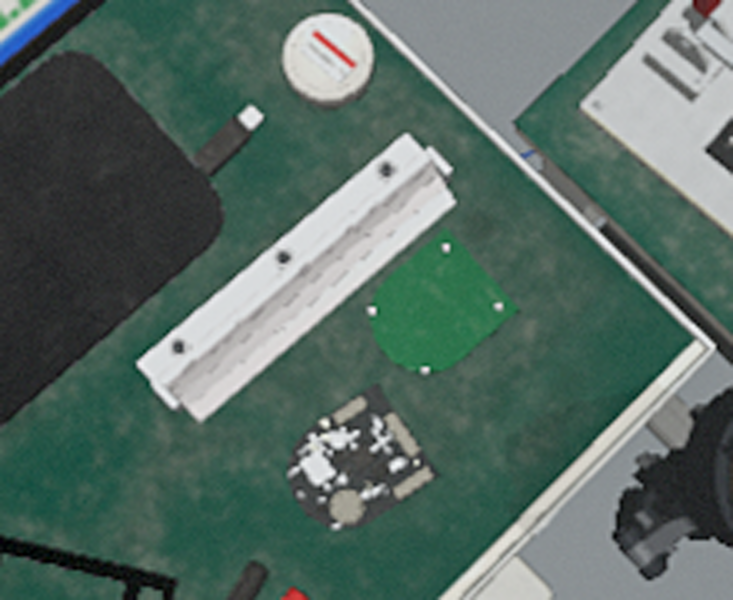

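The board lies flat with its solder side up, clear of the toe. The dark board and the other things haven't moved, so I'm handing in.

```bash
python3 -c "
from workcell import bot
print(bot.job_done())"
```

```text
the job is handed in; nothing more can be done
None
```

The green board is turned over: it lies flat on the mat in front of the stop, components down and solder side up. It was never gripped or lifted.

**What I did:**
- I squared the board to the stop with two fingertips on its rear edge.
- I then pushed it up the slope with one fingertip, placed between the tall parts, until it leaned at about 50 degrees. It stayed leaning when I let go.
- From behind the stop I pushed its upper edge past upright and it fell over to the boards' side.

**Last checks, at about 14.7 s:**
- **Flatness:** the upturned face measured level at about 8 mm above the mat, within about 1.5 degrees and the depth noise.
- **Position:** its near edge is about 10 mm clear of the slope's toe, with the centre roughly 45 mm in front of it.
- **Other things:** the top image over the dark board matched the first one, with only small brightness differences. By eye the tin and dongle look unmoved, and so do the ends of the pens that show in that picture.
- **Robot:** the arm was clear of everything, and the highest wrist force I read between moves was about 7 N.

**Disagreements:**
- My estimate put the leaning board's rear edge about 2 to 4 mm short of the toe, so it leaned at about 50 degrees, not the stated 53. More pushing did not move it.
- The board finder reported the face at 10.4 mm, against about 8 mm from the depth image.

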